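# Load the sweet mill and set its gap screw

## Task

Tip all six boiled sweets from the orange cup into the steel hopper of the hand mill and stand the empty cup upright back on the table. Then turn the mill's brass thumbscrew clockwise until it seats, back it off a quarter turn, and finish while still gripping the thumbscrew there, so that it cannot creep. Leave the other things on the table where they are.

Things in the scene. Friction and masses are not known exactly. Their poses are not given: they have to be found in the camera images.
- mill: hand-cranked mill, fixed to the table, placed and turned anew each time: grey foot 150 x 290 x 12 mm, pale green housing 130 (x) x 270 (y) mm, its flat top 107 mm above the table. Origin: centre of the underside; z up. The white drawer front is on its -x side, the crank on its +y end (reaches y = 208 mm, z under 75 mm). Steel hopper at y = +80 mm, brass thumbscrew at y = -85 mm on the top
- hopper_floor (a point): centre of the hopper's inner floor, 111 mm above the table. Hopper: round, inside radius 33 mm at the floor to 65 mm at the mouth, wall 3 mm
- hopper_mouth (a point): centre of the hopper's open mouth, level with its rim, 157 mm above the table; outer rim radius 68 mm
- thumbscrew (a joint): angle of the brass thumbscrew about its upright axis, rad. 0 = seated (hard stop); larger = unscrewed, that is turned counter-clockwise seen from above. Range 0 to 3.4. It does not rise or sink; light friction (0.06 N m) keeps it where it is left. The wing lies along the mill's x axis at 0, the end with the red stripe on top towards -x, over the white tick
- thumbscrew_grip (a point): middle of the thumbscrew's wing, on its axis, 151 mm above the table. The wing is an upright flat plate 52 mm long, 12 mm thick and 28 mm tall (137 to 165 mm above the table), on a stem of 16 mm diameter above a boss of 40 mm diameter whose top is 117 mm above the table. The point turns with the wing: its x axis runs along the wing
- cup: orange open cup, round, flaring evenly from outer diameter 51 mm at the bottom to 69 mm at the rim, 62 mm tall, wall 3 mm, floor 4 mm, about 70 g, loose, standing on the table with the six sweets in it. Origin: centre of the underside; z is the cup's axis towards its mouth. Grip it across the outside, at 20 to 40 mm height (57 to 63 mm wide there; pads that reach higher touch a wider part)
- pot: white ceramic pot of pink sugar, 72 mm diameter, 55 mm tall, loose bystander: leave it. Origin: centre of the underside. The cup and the pot may stand in each other's places
- cutter: steel ring biscuit cutter, 68 mm diameter, 30 mm tall, loose bystander: leave it. Origin: centre of the underside
- biscuit_star: iced star biscuit, 70 mm across, 12 mm thick, loose bystander: leave it. Origin: centre of the underside
- biscuit_round: plain round biscuit, 64 mm across, 10 mm thick, loose bystander: leave it. Origin: centre of the underside
- jar: closed jar with blue cap, 60 mm diameter, 90 mm tall, loose bystander: leave it. Origin: centre of the underside
- sweet0: boiled sweet, red smooth slippery ball of 20 mm diameter, 10 g, rolls freely, one of six in the cup. Origin: its centre
- sweet1: boiled sweet, green smooth slippery ball of 20 mm diameter, 10 g, rolls freely, one of six in the cup. Origin: its centre
- sweet2: boiled sweet, yellow smooth slippery ball of 20 mm diameter, 10 g, rolls freely, one of six in the cup. Origin: its centre
- sweet3: boiled sweet, red smooth slippery ball of 20 mm diameter, 10 g, rolls freely, one of six in the cup. Origin: its centre
- sweet4: boiled sweet, green smooth slippery ball of 20 mm diameter, 10 g, rolls freely, one of six in the cup. Origin: its centre
- sweet5: boiled sweet, yellow smooth slippery ball of 20 mm diameter, 10 g, rolls freely, one of six in the cup. Origin: its centre
Not all that is in view belongs to the job. Of the things that look like the cup, take the one that is farthest from the robot's base at the start.

How it is judged:
On the way, in this order (a step that is already met when the one before it is completed fails the run):
1. all six sweets lie in the hopper (horizontal distance between each of sweet0, sweet1, sweet2, sweet3, sweet4, sweet5 and hopper_floor below 0.062 m and z of sweet0 in the frame of hopper_floor between 0 and 0.05 m and z of sweet1 in the frame of hopper_floor between 0 and 0.05 m and z of sweet2 in the frame of hopper_floor between 0 and 0.05 m and z of sweet3 in the frame of hopper_floor between 0 and 0.05 m and z of sweet4 in the frame of hopper_floor between 0 and 0.05 m and z of sweet5 in the frame of hopper_floor between 0 and 0.05 m), for 0.2 s.
2. the cup stands upright on the table, let go (angle between cup's own z axis and vertical below 0.12 rad and height (world z) of cup below 0.008 m and linear speed of cup below 0.03 m/s and contact force between the fingers and cup below 0.1 N), for 0.2 s.
3. the thumbscrew is seated (value of joint thumbscrew below 0.06 rad), for 0.1 s.
At the end, for the whole second after the job is handed in: All six sweets lie in the hopper; the cup stands upright on the table, let go and at rest; the thumbscrew, after having been seated (within 0.06 rad of its stop), stands a quarter turn (1.571 rad, within 0.22 rad) from its seat, still, and the fingers grip it with more than 2 N (all of step 1 and all of step 2 and value of joint thumbscrew between 1.351 and 1.791 rad and velocity of joint thumbscrew between -0.1 and 0.1 rad/s and contact force between the fingers and thumbscrew above 2 N); the arm keeps its last pose, push and grip.
It fails at once if the pot is moved by more than 30 mm (distance of pot from where it was at the start of the episode above 0.03 m).
It fails at once if the cutter is moved by more than 30 mm (distance of cutter from where it was at the start of the episode above 0.03 m).
It fails at once if the star biscuit is moved by more than 30 mm (distance of biscuit_star from where it was at the start of the episode above 0.03 m).
It fails at once if the round biscuit is moved by more than 30 mm (distance of biscuit_round from where it was at the start of the episode above 0.03 m).
It fails at once if the jar is moved by more than 30 mm (distance of jar from where it was at the start of the episode above 0.03 m).
It also fails if it takes over 72 s, if anything falls off the work surface, if the arm or the gripper's body presses on something with over 40 N, if the wrist force passes 120 N, or if a joint passes its speed limit or range.

## Robot

A 7-joint arm with a two-finger parallel gripper is mounted at the origin on the work surface. World frame = base frame: x ahead of the robot, y to its left, z up, the work surface at z = 0. Lengths are in m, angles in rad, forces in N, time in s.
With the tool pointing down it reaches from about 0.4 to 0.85 m from the base axis. Payload 10.4 kg.
Tool frame: the origin (TCP) lies on the centre line of the jaws, within the pads' length; the fingertips stand 17 mm ahead of it and the grasp point (between the pads) lies 2 mm behind it (manip.tcp_to_tips is the distance from the TCP to the fingertips, in m); z points along the fingers, x is the direction in which the jaws open and shut, and the axes are right-handed (so a half turn about z gives the same grasp; the last joint's range is limited). The gripper opens to 85 mm and grips with 20 to 120 N. Pads are 22 mm wide; open, the fingers measure 114 mm over their backs; the gripper's body (76 mm by 85 mm) begins 54 mm behind the grasp point. The pads swing forward as they close: fully open they stand 13 mm farther back than shut.
Start: joints at [1.237, 0.332, -0.065, 1.46, 0.022, 1.35, -0.088], TCP at [0.191, -0.595, 0.248] pointing down, gripper open.
Joint ranges: [-2.6, 2.6], [-0.5, 2.12], [-1.47, 1.34], [0.16, 2.42], [-1.27, 4.41], [0.06, 2.06], [-2.6, 2.6]. Speed limits (rad/s): [2.22, 2.22, 2.79, 2.79, 3.14, 3.14, 3.14].

## Interface

Orientations are given as a unit quaternion [x, y, z, w].
In Python, from workcell import manip gives the robot as it stands.
- The arm moves only by the shell command python3 -m pendant 'ROWS' [FORCE]. ROWS is JSON, a list of rows, each a list of 3 entries, a list of its own where there are three numbers: the shift along the world's x, y, z in cm, then the turn, a rotation vector about the world's x, y, z in degrees, then the closure in counts, from 0 (fully open) to 255 (shut). A call has 1 to 12 rows; each row shifts and turns the pose as measured when the row begins; what a row does not reach is not made up. A row lasts 1/8 s, in which the tool goes at most 62.5 mm and 10.7 degrees, less where a joint would pass 70% of its speed; a pose out of reach is approached as far as the arm can. A call is refused whole if a number of a shift passes 6.25 or a number of a turn 10.7, either way. A call with a gripper value outside its range is refused whole. The fingers move at their own pace and stop on an object; FORCE is the grip in N (left out, the last holds). Time passes only in rows, so rows that do not move let the fingers close. It gives the time, the measured TCP pose, the force and the opening at its end, in the units of the state.
- manip.get_obs(): the state, without advancing time (a new reading comes with each control period).
- manip.camera(name): name is "side" or "top"; returns a dict with "pixels" (420x560x3 uint8, red, green, blue), "range_z" (420x560 float32, m along the optical axis (not along the pixel's ray), 0 where there is no reading), "K" (3x3 intrinsics, pixels), "dist" ([k1, k2, p1, p2, k3] as OpenCV has them; the pictures are not rectified), "origin" and "rotation" of the camera in the world. Camera axes: x right, y down, z forward; pixel columns grow to the right and rows downward; lengths in m; the calibration is good to about 2 mm. A picture is of the moment at which its call begins.
- manip.hand_in(): hands the job in, once; it reports no verdict.
The state is a dict: "clock": time; "joint_pos": joint angles; "joint_velocities": joint speeds; "tau": joint torques, N m; "position": TCP position; "ee_rot": TCP orientation; "ft_force": force on the tool from outside, world axes, zero at the start; "torque": the same for the moment, N m; "grip_width": opening from 0.0 (shut) to 1.0 (fully open).
Only numpy, scipy, OpenCV 4.12 (cv2) and the standard library are available. Lean on these libraries where they do the work, as an engineer would, in place of code of your own. Each camera call takes 0.05 s, during which the arm holds its last target.

## Working session

There is one attempt and no reset: what is moved stays moved. The work goes in short steps, Python scripts to look and compute and a shell command to move; the robot and the scene stay as the last step left them, time stands still between calls to the robot, and variables do not carry over. Pictures are saved under pics/ and viewed, and the job is handed in when it is done.

```bash
ls; mkdir -p pics; cat > h.py <<'E'
import numpy as np, cv2
from workcell import manip
def snap(n,tag):
    c=manip.camera(n); cv2.imwrite(f'pics/{tag}.png',c['pixels'][:,:,::-1]); np.savez(f'pics/{tag}.npz',**{k:np.array(v) for k,v in c.items()}); return c
def load(tag): return dict(np.load(f'pics/{tag}.npz'))
def pts(c,uv,z=None):
    uv=np.array(uv,float).reshape(-1,1,2); n=cv2.undistortPoints(uv,c['K'],c['dist'])[:,0]
    d=np.c_[n,np.ones(len(n))]; R=np.array(c['rotation']); 
    if R.shape!=(3,3):
        from scipy.spatial.transform import Rotation as Q; R=Q.from_quat(R).as_matrix()
    if z is None:
        i=np.round(uv[:,0]).astype(int); r=c['range_z'][i[:,1],i[:,0]]; return c['origin']+(d*r[:,None])@R.T
    w=d@R.T; return c['origin']+w*((z-c['origin'][2])/w[:,2])[:,None]
E
python3 - <<'E'
from h import *
o=manip.get_obs()
for k,v in o.items(): print(k,np.round(v,3))
for n in('top','side'):
    c=snap(n,n+'0'); print(n,c['origin'],c['rotation'],c['K'],c['dist'])
E
```

```text
pics
clock 0.0
joint_pos [ 1.237  0.333 -0.065  1.461  0.022  1.35  -0.089]
joint_velocities [ 0.001  0.     0.    -0.002 -0.001  0.001  0.001]
tau [-0.0000e+00 -6.2544e+01  4.9000e-02 -3.9161e+01  1.6000e-02  1.0000e-02
  0.0000e+00]
position [ 0.191 -0.595  0.247]
ee_rot [ 0.808 -0.589 -0.001 -0.   ]
ft_force [0.257 0.34  0.256]
torque [ 0.003 -0.015  0.024]
grip_width 1.002
top [ 0.41423743 -0.04588174  1.31899858] [ 0.7114886  -0.70163126  0.02254675 -0.03145133] [[475.18861619   0.         288.22543495]
 [  0.         475.18861619 207.05133265]
 [  0.           0.           1.        ]] [-0.01751939  0.          0.          0.          0.        ]
side [0.24199836 0.78442099 0.84229759] [-0.16392123  0.89004608 -0.42037647  0.06504937] [[435.08909224   0.         281.55013411]
 [  0.         435.08909224 214.88181141]
 [  0.           0.           1.        ]] [-0.05119715  0.          0.          0.          0.        ]
```

View pics/top0.png

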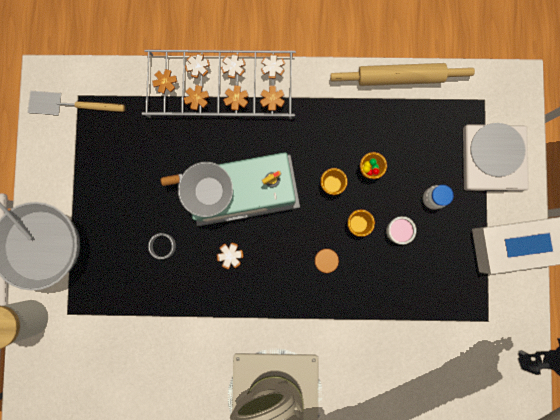

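View pics/side0.png

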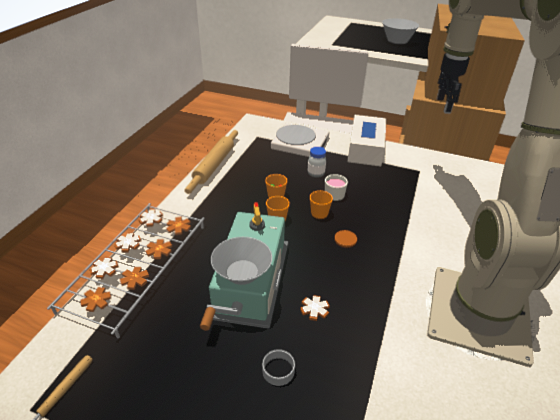

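The top view shows the filled cup at about (373,166), two empty look-alikes at (334,182) and (361,223), the pot at (401,231), the hopper at (207,190) and the thumbscrew at (272,180).

```bash
python3 - <<'E'
from h import *
c=load('top0'); im=c['pixels'][:,:,::-1]
cv2.imwrite('pics/top0a.png',cv2.resize(im[130:260,150:300],None,fx=5,fy=4.6,interpolation=cv2.INTER_CUBIC)[:600])
cv2.imwrite('pics/top0b.png',cv2.resize(im[140:250,310:460],None,fx=5,fy=5,interpolation=cv2.INTER_CUBIC))
E
```

```text
(no output)
```

View pics/top0a.png

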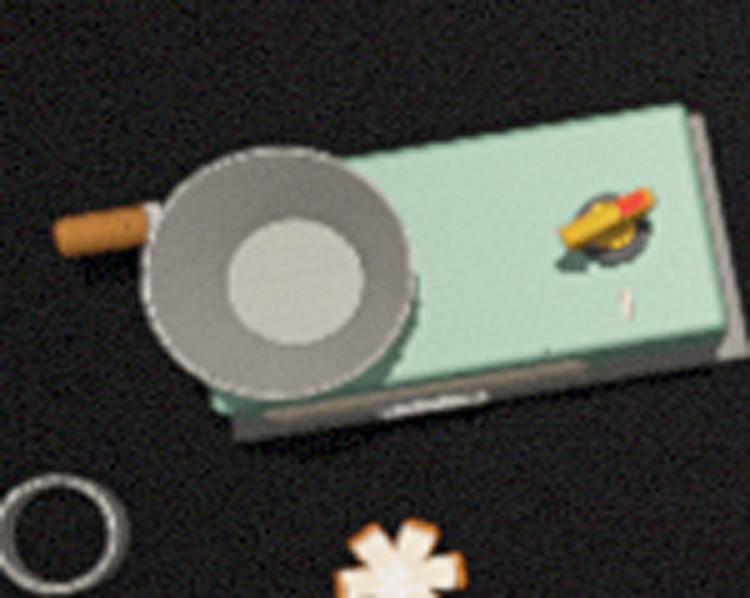

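View pics/top0b.png

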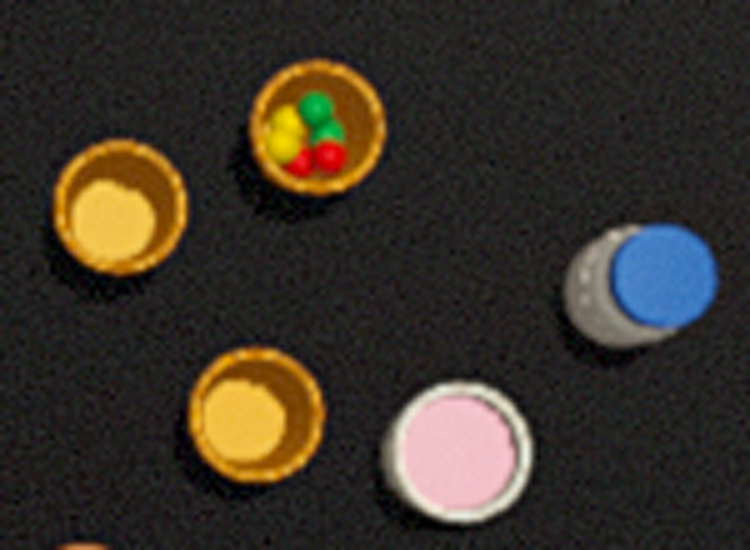

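```bash
python3 - <<'E'
from h import *
c=load('top0')
f=lambda x,y,sx,sy,ox,oy:((x+.5)/sx-.5+ox,(y+.5)/sy-.5+oy)
A=lambda x,y:f(x,y,5,4.6,150,130); B=lambda x,y:f(x,y,5,5,310,140)
for n,p,z in [('cup',B(318,127),.062),('e1',B(121,207),.062),('e2',B(257,415),.062),('pot',B(464,452),.055),('jar',B(665,275),.09),
 ('mouth',A(279,272),.157),('floor',A(296,281),.111),('wingred',A(654,198),.165),('wingother',A(563,241),.165),('tick',A(627,303),.107),('cornFarR',A(680,104),.107),('cornNearR',A(723,328),.107),('cutter',A(60,533),.03)]:
    q=pts(c,[p],z)[0]; print(n,np.round(p,1),np.round(q,4),np.round(pts(c,[p])[0],4), 'r',round(np.hypot(*q[:2]),3))
# world cloud
s=load('side0')
for tag in('top0','side0'):
    c=load(tag); v,u=np.mgrid[0:420,0:560]; P=pts(c,np.c_[u.ravel(),v.ravel()]); col=c['pixels'].reshape(-1,3)
    m=(P[:,2]>.137)&(P[:,2]<.17)&(col[:,0]>120)&(col[:,2]<90)&(P[:,0]>.3)&(P[:,0]<.9)&(abs(P[:,1])<.3)
    print(tag,'wing',m.sum(),P[m].mean(0),P[m].min(0),P[m].max(0))
    m=(P[:,2]>.104)&(P[:,2]<.110)&(col[:,1]>col[:,0]+15)&(P[:,0]>.3)&(P[:,0]<.9)&(abs(P[:,1])<.4)
    r=cv2.minAreaRect(P[m][:,:2].astype(np.float32)*1000); print('top',m.sum(),r)
    m=(P[:,2]>.150)&(P[:,2]<.160)&(P[:,0]>.3)&(P[:,0]<.9)&(abs(P[:,1])<.4)&(np.ptp(col.astype(int),axis=1)<30)
    print('rim',m.sum(),cv2.minEnclosingCircle(P[m][:,:2].astype(np.float32)))
    m=(P[:,2]>.055)&(P[:,2]<.066)&(col[:,0]>col[:,2]+40)&(P[:,0]>.3)&(P[:,0]<.9)
    for q0 in [(.51,-.27),(.47,-.16),(.36,-.25)]:
        pass
    q=P[m]; 
    n,l=cv2.connectedComponents(m.reshape(420,560).astype(np.uint8))
    for i in range(1,n):
        w=P[l.ravel()==i]
        if len(w)>10: print(' cup rim',len(w),cv2.minEnclosingCircle(w[:,:2].astype(np.float32)))
E
```

```text
cup [373.2 165. ] [ 0.6259 -0.2544  0.062 ] [ 0.6314 -0.2598  0.0293] r 0.676
e1 [333.8 181. ] [ 0.5815 -0.1497  0.062 ] [ 5.898e-01 -1.548e-01 -1.000e-04] r 0.6
e2 [361.  222.6] [ 0.4717 -0.2223  0.062 ] [ 0.4745 -0.2309  0.0007] r 0.521
pot [402.4 230. ] [ 0.4539 -0.3331  0.055 ] [ 0.4543 -0.336   0.042 ] r 0.563
jar [442.6 194.6] [ 0.546  -0.4297  0.09  ] [ 0.5464 -0.4308  0.0864] r 0.695
mouth [205.4 188.7] [0.5456 0.1743 0.157 ] [0.5511 0.1835 0.1087] r 0.573
floor [208.8 190.7] [0.5459 0.1742 0.111 ] [0.5456 0.1737 0.1136] r 0.573
wingred [280.4 172.7] [ 0.5867 -0.0103  0.165 ] [ 0.4142 -0.0459  1.319 ] r 0.587
wingother [262.2 182. ] [0.5631 0.0339 0.165 ] [0.5641 0.0344 0.1569] r 0.564
tick [275.  195.5] [0.5362 0.0044 0.107 ] [0.5362 0.0044 0.1071] r 0.536
cornFarR [285.6 152.2] [ 0.6488 -0.0211  0.107 ] [ 0.669  -0.019   0.0023] r 0.649
cornNearR [294.2 200.9] [ 0.5229 -0.045   0.107 ] [ 0.5233 -0.045   0.1016] r 0.525
cutter [161.6 245.5] [0.4035 0.3135 0.03  ] [0.4032 0.3217 0.0006] r 0.511
top0 wing 87 [0.57577121 0.01292883 0.16357654] [ 0.56092798 -0.00701463  0.139380
[... 840 characters left out ...]
 96.65645599365234), (129.9947967529297, 272.1983947753906), 11.035118103027344)
rim 518 ((0.5461528301239014, 0.17427995800971985), 0.06828623265028)
 cup rim 18 ((0.8936252593994141, -0.42692694067955017), 0.028642211109399796)
 cup rim 17 ((0.8904471397399902, -0.3735418915748596), 0.030753036960959435)
 cup rim 75 ((0.8920140266418457, -0.28380995988845825), 0.06448144465684891)
 cup rim 130 ((0.627150297164917, -0.25507456064224243), 0.03599074110388756)
 cup rim 144 ((0.4726395010948181, -0.22224454581737518), 0.036466676741838455)
 cup rim 146 ((0.5810178518295288, -0.1507541686296463), 0.035628873854875565)
 cup rim 45 ((0.5769799947738647, 0.28882136940956116), 0.025403162464499474)
```

```bash
python3 -m pendant '[[[4.3,3.4,0.5],[0,0,5],0],[[4.3,3.4,0.5],[0,0,5],0],[[4.3,3.4,0.5],[0,0,5],0],[[4.3,3.4,0.5],[0,0,5],0],[[4.3,3.4,0.5],[0,0,5],0],[[4.3,3.4,0.5],[0,0,5],0],[[4.3,3.4,0],[0,0,5],0],[[4.3,3.4,0],[0,0,5],0],[[4.3,3.4,0],[0,0,5],0],[[4.3,3.4,0],[0,0,5],0]]' 40; cat >> h.py <<'E'
def st():
    from scipy.spatial.transform import Rotation as Q
    o=manip.get_obs(); R=Q.from_quat(o['ee_rot']).as_matrix()
    print('t',o['clock'],'q',np.round(o['joint_pos'],2),'p',np.round(o['position'],4),'\nx',np.round(R[:,0],3),'az',round(float(np.degrees(np.arctan2(R[1,0],R[0,0]))),1),'y',np.round(R[:,1],3),'z',np.round(R[:,2],3),'F',np.round(o['ft_force'],1),'w',o['grip_width'])
E
python3 -c 'from h import *; st()'
```

```text
clock: 1.35
position: [0.6261, -0.2455, 0.2746]
ee_rot: [0.983, -0.184, -0.004, 0.001]
ft_force: [0.7, -0.5, -0.6]
grip_width: 0.997
t 1.35 q [ 0.61  0.47 -0.44  1.25  0.2   1.47 -0.19] p [ 0.6261 -0.2455  0.2746] 
x [ 0.932 -0.363 -0.007] az -21.3 y [-0.362 -0.932  0.003] z [-0.008 -0.001 -1.   ] F [ 0.7 -0.5 -0.6] w 0.9969787209425518
```

```bash
python3 -m pendant '[[[0,0,3],[-9.3,3.6,0],0],[[0,0,3],[-9.3,3.6,0],0],[[0,0,3],[-9.3,3.6,0],0],[[0,0,0],[-9.3,3.6,0],0],[[0,0,0],[-9.3,3.6,0],0],[[0,0,0],[-9.3,3.6,0],0],[[0,0,0],[-9.3,3.6,0],0],[[0,0,0],[-9.3,3.6,0],0]]'; 
python3 -c 'from h import *; st()'
```

```text
clock: 2.35
position: [0.6294, -0.2406, 0.3665]
ee_rot: [0.74, -0.14, -0.12, 0.647]
ft_force: [0.0, -1.4, -0.8]
grip_width: 1.003
t 2.35 q [-0.07  0.72 -0.12  1.24  1.29  2.02 -0.51] p [ 0.6294 -0.2406  0.3665] 
x [ 0.932 -0.363  0.003] az -21.3 y [-0.052 -0.125  0.991] z [-0.359 -0.923 -0.135] F [ 0.  -1.4 -0.8] w 1.0034643191819166
```

```bash
python3 -m pendant '[[[0,0,0],[9.1,-3.5,0],0],[[0,0,0],[9.1,-3.5,0],0],[[0,0,0],[9.1,-3.5,0],0],[[0,0,0],[9.1,-3.5,0],0],[[0,0,-2],[9.1,-3.5,0],0],[[0,0,-2],[9.1,-3.5,0],0],[[0,0,-2],[9.1,-3.5,0],0],[[0,0,-2],[9.1,-3.5,0],0],[[0,0,-3],[9.1,-3.5,0],0],[[0,-0.5,-3],[9.1,-3.5,0],0],[[0,-0.5,-3],[9.1,-3.5,0],0]]'; 
python3 -c 'from h import *; st()'
```

```text
clock: 3.72
position: [0.6345, -0.2428, 0.185]
ee_rot: [0.956, -0.169, 0.052, -0.234]
ft_force: [0.4, -1.0, 0.2]
grip_width: 1.0
t 3.725 q [ 0.89  0.6  -0.54  1.36 -0.2   1.27  0.13] p [ 0.6345 -0.2428  0.185 ] 
x [ 0.937 -0.348  0.021] az -20.4 y [-0.299 -0.833 -0.465] z [ 0.179  0.43  -0.885] F [ 0.4 -1.   0.2] w 0.9996561989437787
```

```bash
python3 -m pendant '[[[-0.4,-0.5,-2],[0,0,0],0],[[-0.4,-0.5,-2],[0,0,0],0],[[0,0,-2],[0,0,0],0],[[0,0,0],[0,0,0],0]]'; 
python3 -c 'from h import *; st(); snap("side","s1"); snap("top","t1")'
```

```text
clock: 4.22
position: [0.6246, -0.253, 0.119]
ee_rot: [0.957, -0.169, 0.049, -0.232]
ft_force: [-0.2, 0.2, 0.6]
grip_width: 0.998
t 4.225 q [ 0.9   0.66 -0.53  1.42 -0.18  1.18  0.18] p [ 0.6246 -0.253   0.119 ] 
x [ 0.938 -0.347  0.015] az -20.3 y [-0.302 -0.835 -0.46 ] z [ 0.172  0.427 -0.888] F [-0.2  0.2  0.6] w 0.9983118607659319
```

View pics/s1.png

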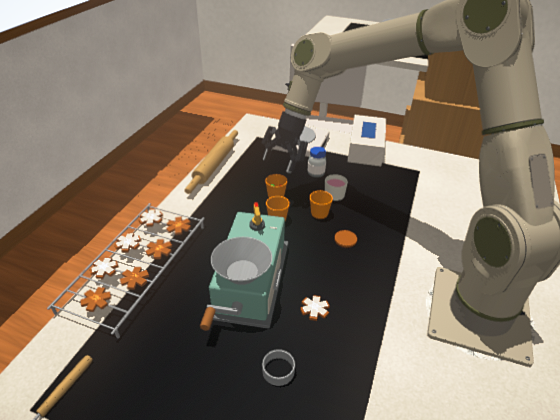

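View pics/t1.png

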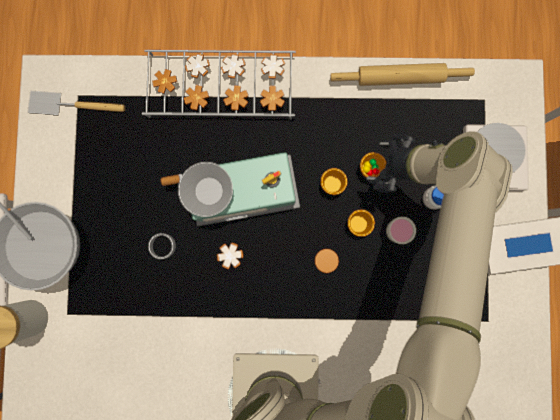

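```bash
python3 -m pendant '[[[0.1,0,-1.8],[0,0,0],0],[[0.1,0,-1.8],[0,0,0],0],[[0,0,-1.8],[0,0,0],0],[[0,0,-1.8],[0,0,0],0],[[0,0,-1.5],[0,0,0],0],[[0,0,-0.5],[0,0,0],0]]'; 
python3 -c 'from h import *; st()'
```

```text
clock: 5.08
position: [0.6283, -0.2528, 0.0236]
ee_rot: [0.957, -0.169, 0.051, -0.231]
ft_force: [-1.1, 0.4, 0.5]
grip_width: 1.001
t 5.075 q [ 0.89  0.77 -0.51  1.46 -0.15  1.04  0.23] p [ 0.6283 -0.2528  0.0236] 
x [ 0.938 -0.346  0.02 ] az -20.3 y [-0.299 -0.836 -0.46 ] z [ 0.176  0.425 -0.888] F [-1.1  0.4  0.5] w 1.000968256175383
```

```bash
python3 -m pendant '[[[-0.2,0,0.4],[0,0,0],0],[[0,0,0],[0,0,255],255],[[0,0,0],[0,0,0],255],[[0,0,0],[0,0,0],255]]' 35;python3 -m pendant '[[[-0.2,0,0.4],[0,0,0],0],[[0,0,0],[0,0,0],255],[[0,0,0],[0,0,0],255],[[0,0,0],[0,0,0],255],[[0,0,0],[0,0,0],255],[[0,0,0],[0,0,0],255]]' 35; 
python3 -c 'from h import *; st(); snap("side","s2"); snap("top","t2")'
```

```text
clock: 5.82
position: [0.6267, -0.2534, 0.0292]
ee_rot: [0.957, -0.168, 0.052, -0.231]
ft_force: [0.2, 0.5, -1.7]
grip_width: 0.747
t 5.825 q [ 0.89  0.76 -0.51  1.46 -0.15  1.04  0.23] p [ 0.6267 -0.2534  0.0292] 
x [ 0.938 -0.346  0.022] az -20.3 y [-0.299 -0.837 -0.459] z [ 0.177  0.424 -0.888] F [ 0.2  0.5 -1.7] w 0.7465937370467683out of range: row 2 has 255, outside -10.7 to 10.7
```

Grip width 63.5 mm matches the cup (a mistyped call was refused whole and moved nothing). Next is a lift and a check.

```bash
python3 -m pendant '[[[0,0,1],[0,0,0],255],[[0,0,2],[0,0,0],255],[[0,0,3],[0,0,0],255],[[0,0,3],[0,0,0],255],[[0,0,3],[0,0,0],255],[[0,0,3],[0,0,0],255],[[0,0,2],[0,0,0],255]]'; 
python3 -c '
from h import *; st()
a=snap("side","s3")["pixels"][100:230,200:380,::-1]; b=snap("top","t3")["pixels"][110:240,300:480,::-1]
cv2.imwrite("pics/c3.png",cv2.resize(np.vstack([a,b]),None,fx=2.2,fy=2.2))'
```

```text
clock: 6.8
position: [0.6266, -0.2524, 0.212]
ee_rot: [0.957, -0.168, 0.053, -0.23]
ft_force: [0.9, 0.9, -1.5]
grip_width: 0.748
t 6.8 q [ 0.9   0.57 -0.54  1.34 -0.2   1.32  0.14] p [ 0.6266 -0.2524  0.212 ] 
x [ 0.938 -0.346  0.025] az -20.2 y [-0.297 -0.838 -0.458] z [ 0.179  0.423 -0.888] F [ 0.9  0.9 -1.5] w 0.7478245541580261
```

View pics/c3.png

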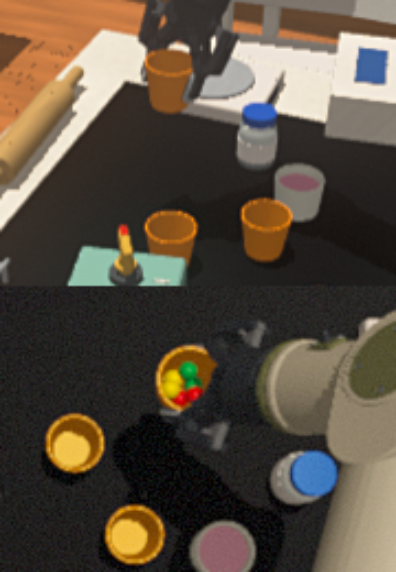

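```bash
python3 -m pendant '[[[-0.2,1.3,1],[0,0,3],255],[[-0.4,2.5,1],[0,0,5],255],[[-0.6,3.5,1],[0,0,5],255],[[-0.7,4,1],[0,0,5],255],[[-0.7,4,1],[0,0,5],255],[[-0.7,4,1],[0,0,5],255],[[-0.7,4,1],[0,0,5],255],[[-0.7,4,1],[0,0,5],255],[[-0.6,4,1],[0,0,5],255],[[-0.5,3,0],[0,0,4],255],[[-0.3,2,0],[0,0,3],255],[[-0.1,1,0],[0,0,0],255]]'; 
python3 -c 'from h import *; st()'
```

```text
clock: 8.4
position: [0.5513, 0.155, 0.3073]
ee_rot: [0.928, 0.288, -0.058, -0.229]
ft_force: [0.8, 0.6, -1.9]
grip_width: 0.747
t 8.4 q [ 0.5   0.46 -0.85  1.38 -0.12  1.57  0.29] p [0.5513 0.155  0.3073] 
x [0.827 0.562 0.024] az 34.2 y [ 0.508 -0.729 -0.458] z [-0.24   0.391 -0.888] F [ 0.8  0.6 -1.9] w 0.746924655257294
```

```bash
python3 -m pendant '[[[0.3,-0.3,0],[-5,-3.4,0],255],[[0.3,-0.3,-1],[-6.6,-4.5,0],255],[[0.3,-0.3,-1],[-6.6,-4.5,0],255],[[0.3,-0.3,-1],[-6.6,-4.5,0],255],[[0.3,-0.3,-1],[-6.6,-4.5,0],255],[[0.3,-0.2,-1],[-6.6,-4.5,0],255],[[0,0,-1],[-6.6,-4.5,0],255],[[0,0,-1],[-5,-3.4,0],255],[[0,0,0],[0,0,0],255]]'; 
python3 -c '
from h import *; st()
a=snap("side","s4")["pixels"][170:360,160:340,::-1]; b=snap("top","t4")["pixels"][110:260,140:320,::-1]
cv2.imwrite("pics/c4.png",cv2.resize(np.vstack([a,b]),None,fx=1.75,fy=1.75))'
```

```text
clock: 9.52
position: [0.5652, 0.1423, 0.238]
ee_rot: [0.909, 0.291, 0.1, 0.28]
ft_force: [-1.2, -0.1, -1.5]
grip_width: 0.747
t 9.525 q [ 0.01  0.28 -0.76  1.75  0.82  1.35 -0.37] p [0.5652 0.1423 0.238 ] 
x [0.811 0.585 0.019] az 35.8 y [ 0.473 -0.674  0.568] z [ 0.345 -0.451 -0.823] F [-1.2 -0.1 -1.5] w 0.7471085376177441
```

View pics/c4.png

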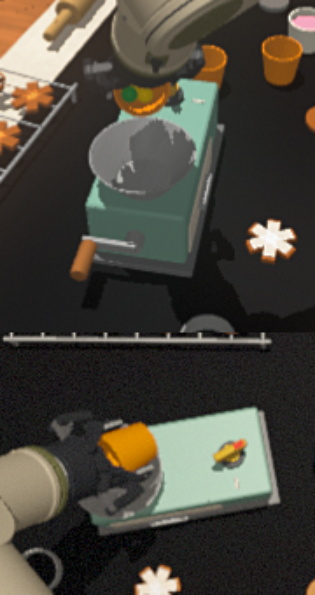

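```bash
python3 -m pendant '[[[0.2,-0.2,-1.2],[0,0,0],255],[[0.2,-0.2,-1.2],[0,0,0],255],[[0,0,0],[-4,-2.9,0],255],[[0,0,0],[-4,-2.9,0],255],[[0,0,0],[-4,-2.9,0],255],[[0,0,0],[-4,-2.9,0],255],[[0,0,0],[-4,-2.9,0],255],[[0,0,0],[0,0,0],255],[[0,0,0],[0,0,0],255]]'; 
python3 -c '
from h import *; st()
a=snap("side","s5")["pixels"][170:360,160:340,::-1]; b=snap("top","t5")["pixels"][110:260,140:320,::-1]
cv2.imwrite("pics/c5.png",cv2.resize(np.vstack([a,b]),None,fx=1.75,fy=1.75))'
```

```text
clock: 10.75
position: [0.5749, 0.1279, 0.2114]
ee_rot: [0.829, 0.258, 0.162, 0.469]
ft_force: [0.1, 0.8, -1.5]
grip_width: 0.745
t 10.75 q [-0.23  0.44 -0.67  1.86  1.24  1.56 -0.75] p [0.5749 0.1279 0.2114] 
x [0.815 0.579 0.027] az 35.4 y [ 0.275 -0.428  0.861] z [ 0.51  -0.694 -0.508] F [ 0.1  0.8 -1.5] w 0.7451263682337615
```

View pics/c5.png

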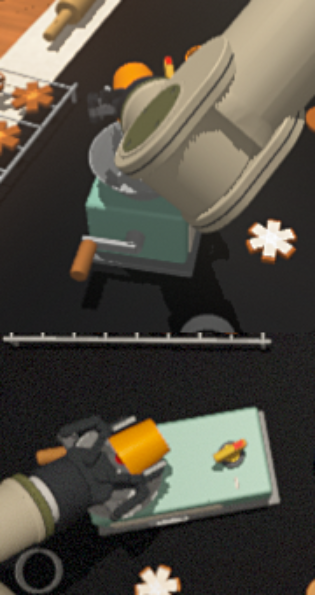

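```bash
python3 -m pendant '[[[-0.4,0.6,0.2],[-2.5,-1.7,0],255],[[-0.3,0.4,0],[-3.3,-2.3,0],255],[[-0.1,0.1,0.1],[-3.3,-2.3,0],255],[[-0.1,0.1,0.1],[-3.3,-2.3,0],255],[[-0.1,0.1,0.1],[-3.3,-2.3,0],255],[[0,0,0],[0,0,0],255],[[0,0,0],[0,0,0],255]]'; 
python3 -c '
from h import *; st()
a=snap("side","s6")["pixels"][170:360,160:340,::-1]; b=snap("top","t6")["pixels"][110:260,140:320,::-1]
cv2.imwrite("pics/c6.png",cv2.resize(np.vstack([a,b]),None,fx=1.75,fy=1.75))'
```

```text
clock: 11.72
position: [0.5676, 0.1379, 0.2217]
ee_rot: [0.739, 0.225, 0.206, 0.6]
ft_force: [-0.8, 1.0, -1.3]
grip_width: 0.745
t 11.725 q [-0.41  0.59 -0.57  1.87  1.44  1.83 -0.93] p [0.5676 0.1379 0.2217] 
x [0.814 0.58  0.034] az 35.5 y [ 0.086 -0.177  0.98 ] z [ 0.574 -0.795 -0.194] F [-0.8  1.  -1.3] w 0.7445833936946371
```

View pics/c6.png

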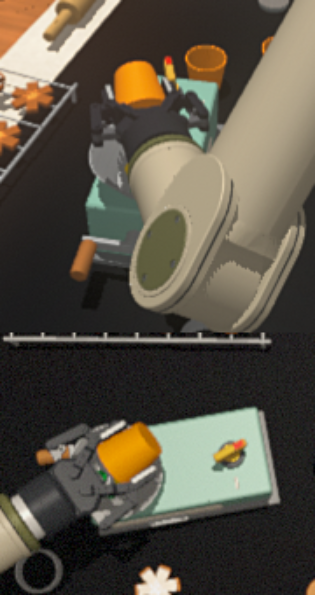

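```bash
python3 -c '
from h import *
b=load("t6")["pixels"][150:230,165:255,::-1]
cv2.imwrite("pics/c6b.png",cv2.resize(b,None,fx=7,fy=7,interpolation=cv2.INTER_CUBIC))'
```

```text
(no output)
```

View pics/c6b.png

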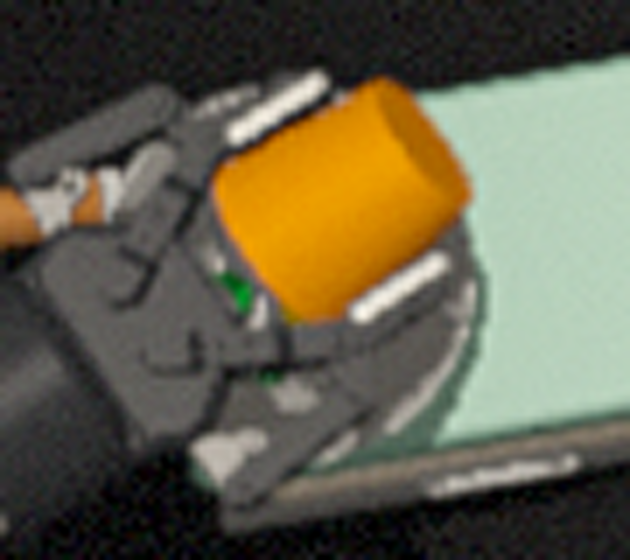

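```bash
python3 -m pendant '[[[0,0,0.3],[-3.3,-2.3,0],255],[[0,0,0.3],[-3.3,-2.3,0],255],[[0,0,0],[0,0,0],255],[[0,0,0],[0,0,0],255],[[0,0,2],[3.3,2.3,0],255],[[0,0,2],[3.3,2.3,0],255],[[0,0,3],[3.3,2.3,0],255],[[0,0,3],[3.3,2.3,0],255],[[0,0,3],[3.3,2.3,0],255]]'; 
python3 -c '
from h import *; st()
a=snap("side","s7")["pixels"][170:360,160:340,::-1]; b=snap("top","t7")["pixels"][130:240,150:300,::-1]
cv2.imwrite("pics/c7a.png",cv2.resize(a,None,fx=3,fy=3,interpolation=cv2.INTER_CUBIC))
cv2.imwrite("pics/c7.png",cv2.resize(b,None,fx=5,fy=5,interpolation=cv2.INTER_CUBIC))'
```

```text
clock: 12.95
position: [0.5676, 0.1369, 0.363]
ee_rot: [0.804, 0.243, 0.178, 0.512]
ft_force: [0.3, 0.0, -0.3]
grip_width: 0.749
t 12.95 q [-0.28  0.28 -0.66  1.75  1.22  1.71 -0.55] p [0.5676 0.1369 0.363 ] 
x [0.819 0.573 0.038] az 35.0 y [ 0.208 -0.357  0.911] z [ 0.536 -0.738 -0.411] F [ 0.3  0.  -0.3] w 0.7486423994245434
```

View pics/c7.png

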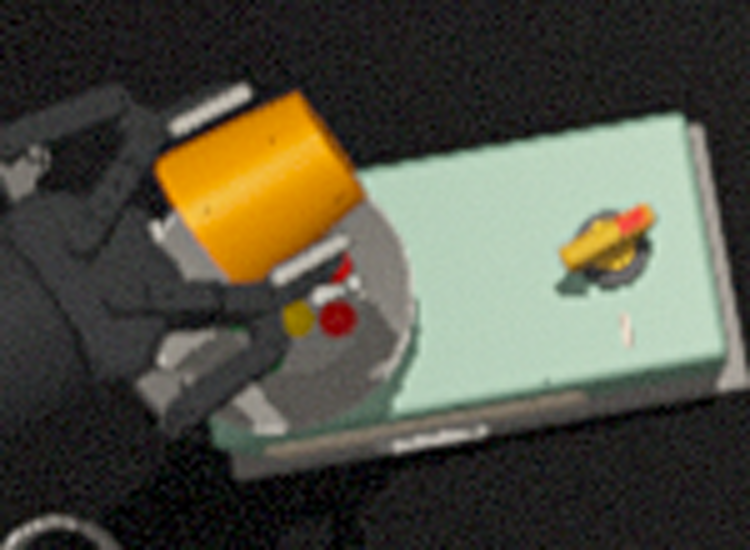

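View pics/c7a.png

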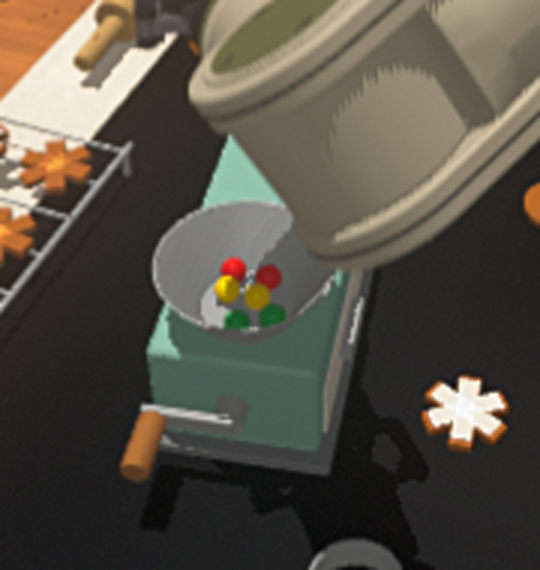

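```bash
python3 -m pendant '[[[0.3,-1,0],[8.4,5.9,0],255],[[0.3,-2,0],[8.4,5.9,0],255],[[0.3,-2,0],[8.4,5.9,0],255],[[0.3,-2,0],[8.4,5.9,0],255],[[0.3,-2,0],[8.4,5.9,0],255],[[0.3,-2,0],[8.4,5.9,0],255],[[0.3,-2,0],[8.4,5.9,0],255],[[0.3,-2,0],[8.4,5.9,0],255],[[0.3,-2,0],[8.4,5.9,0],255]]'; 
python3 -c 'from h import *; st()'; python3 -m pendant '[[[0.3,-2,0],[0,0,-5],255],[[0.3,-2,0],[0,0,-5],255],[[0.3,-2,0],[0,0,-5],255],[[0.3,-2,0],[0,0,-5],255],[[0.3,-2,-1],[0,0,-5],255],[[0.3,-2,-1],[0,0,-5],255],[[0.3,-2,-1],[0,0,-5],255],[[0.3,-2,-1],[0,0,-5],255],[[0.3,-2,-2],[0,0,-5],255],[[0.3,-2,-2],[0,0,-5],255],[[0,0,-2],[0,0,-5],255],[[0,0,0],[0,0,0],255]]'; 
python3 -c '
from h import *; st()
a=snap("side","s8")["pixels"][80:270,180:360,::-1]; b=snap("top","t8")["pixels"][110:240,300:480,::-1]
cv2.imwrite("pics/c8.png",cv2.resize(np.vstack([a,b]),None,fx=1.85,fy=1.85))'
```

```text
clock: 14.18
position: [0.5932, -0.0312, 0.3731]
ee_rot: [0.929, 0.271, -0.06, -0.243]
ft_force: [1.1, 1.1, -1.5]
grip_width: 0.749
t 14.175 q [ 0.47  0.51 -0.47  1.08 -0.21  1.86  0.55] p [ 0.5932 -0.0312  0.3731] 
x [0.846 0.533 0.021] az 32.2 y [ 0.475 -0.734 -0.485] z [-0.243  0.42  -0.874] F [ 1.1  1.1 -1.5] w 0.7490073306810577
clock: 15.68
position: [0.623, -0.2372, 0.2806]
ee_rot: [0.947, -0.212, 0.075, -0.229]
ft_force: [0.1, -0.8, -0.1]
grip_width: 0.75
t 15.675 q [ 0.72  0.42 -0.27  1.36 -0.39  1.36  0.12] p [ 0.623  -0.2372  0.2806] 
x [ 0.899 -0.435  0.044] az -25.8 y [-0.367 -0.805 -0.466] z [ 0.238  0.403 -0.884] F [ 0.1 -0.8 -0.1] w 0.7496545630626582
```

View pics/c8.png

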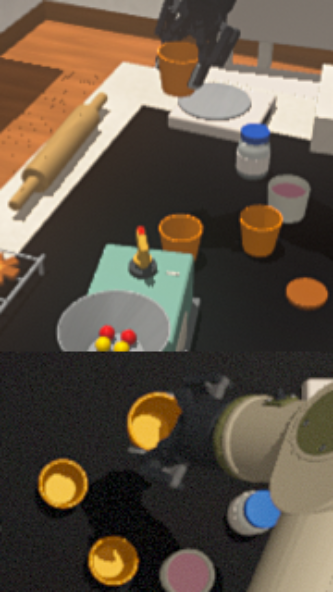

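```bash
python3 -m pendant '[[[0.1,-0.4,-2],[0.5,1.2,0],255],[[0.1,-0.4,-3],[0,0,0],255],[[0.1,-0.4,-3],[0,0,0],255],[[0,-0.4,-3],[0,0,0],255],[[0,0,-3],[0,0,0],255],[[0,0,-3],[0,0,0],255],[[0,0,-2.5],[0,0,0],255],[[0,0,-1.5],[0,0,0],255],[[0,0,0],[0,0,0],255]]'; 
python3 -c '
from h import *; st()
a=snap("side","s9")["pixels"][110:250,220:360,::-1]
cv2.imwrite("pics/c9.png",cv2.resize(a,None,fx=4,fy=4))'
```

```text
clock: 16.9
position: [0.6288, -0.2532, 0.0613]
ee_rot: [0.948, -0.209, 0.062, -0.231]
ft_force: [0.7, 0.2, -1.3]
grip_width: 0.746
t 16.9 q [ 0.73  0.66 -0.26  1.49 -0.37  1.06  0.28] p [ 0.6288 -0.2532  0.0613] 
x [ 0.905 -0.425  0.02 ] az -25.1 y [-0.368 -0.806 -0.465] z [ 0.214  0.413 -0.885] F [ 0.7  0.2 -1.3] w 0.7463463967082233
```

View pics/c9.png

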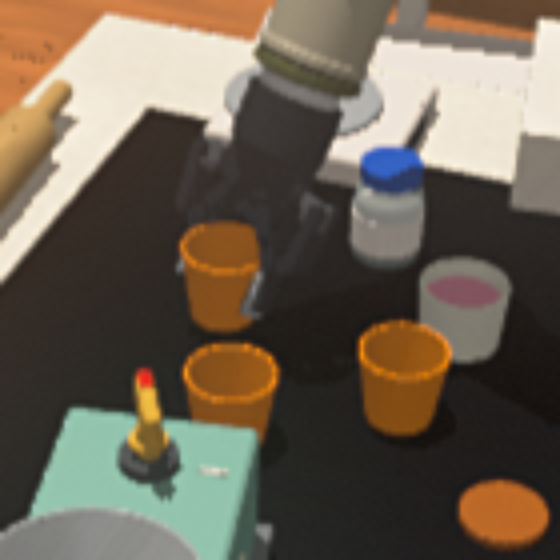

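```bash
python3 -m pendant '[[[0,0,-1.1],[0,0,0],255],[[0,0,-0.8],[0,0,0],255],[[0,0,-0.5],[0,0,0],255],[[0,0,-0.3],[0,0,0],255],[[0,0,0],[0,0,0],255]]'; python3 -c 'from h import *; st()'
```

```text
clock: 17.58
position: [0.6306, -0.2541, 0.0361]
ee_rot: [0.948, -0.208, 0.064, -0.231]
ft_force: [0.1, 0.5, -1.1]
grip_width: 0.746
t 17.575 q [ 0.73  0.69 -0.26  1.5  -0.38  1.02  0.3 ] p [ 0.6306 -0.2541  0.0361] 
x [ 0.905 -0.425  0.026] az -25.1 y [-0.365 -0.807 -0.464] z [ 0.218  0.41  -0.885] F [ 0.1  0.5 -1.1] w 0.74625810841624
```

```bash
python3 -m pendant '[[[0,0,-0.3],[0,0,0],255],[[0,0,-0.2],[0,0,0],255],[[0,0,-0.2],[0,0,0],255],[[0,0,0],[0,0,0],255]]'; python3 -c 'from h import *; st()'
```

```text
clock: 18.08
position: [0.6309, -0.2543, 0.0293]
ee_rot: [0.948, -0.208, 0.065, -0.23]
ft_force: [-0.3, 0.1, -0.4]
grip_width: 0.747
t 18.075 q [ 0.73  0.7  -0.26  1.5  -0.38  1.01  0.3 ] p [ 0.6309 -0.2543  0.0293] 
x [ 0.905 -0.425  0.027] az -25.1 y [-0.365 -0.807 -0.464] z [ 0.219  0.41  -0.885] F [-0.3  0.1 -0.4] w 0.7465170771372809
```

```bash
python3 -m pendant '[[[0,0,-0.1],[0,0,0],255],[[0,0,0],[0,0,0],120],[[0,0,0],[0,0,0],0],[[0,0,0],[0,0,0],0],[[0,0,0],[0,0,0],0],[[0,0,0.5],[0,0,0],0]]'; python3 -c '
from h import *; st()
a=snap("side","s10")["pixels"][110:250,220:360,::-1]
cv2.imwrite("pics/c10.png",cv2.resize(a,None,fx=4,fy=4))'
```

```text
clock: 18.82
position: [0.6311, -0.2541, 0.0338]
ee_rot: [0.948, -0.208, 0.065, -0.231]
ft_force: [0.7, -0.6, 0.1]
grip_width: 1.002
t 18.825 q [ 0.73  0.69 -0.26  1.5  -0.38  1.01  0.3 ] p [ 0.6311 -0.2541  0.0338] 
x [ 0.905 -0.425  0.027] az -25.1 y [-0.365 -0.807 -0.464] z [ 0.219  0.411 -0.885] F [ 0.7 -0.6  0.1] w 1.001988448397272
```

View pics/c10.png

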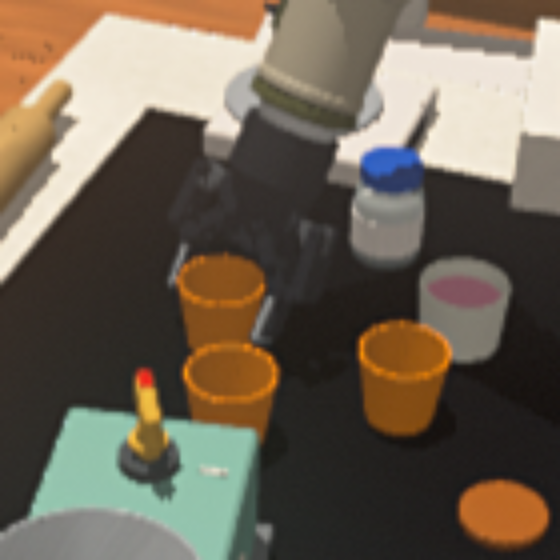

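```bash
python3 -m pendant '[[[0,0,2],[0,0,0],0],[[0,0,3],[0,0,0],0],[[0,0,4],[0,0,0],0],[[0,0,5],[0,0,0],0],[[0,0,5],[0,0,0],0],[[0,0,2],[-8.3,3.9,0],0],[[0,0,0],[-8.3,3.9,0],0],[[0,0,0],[-8.3,3.9,0],0]]'; python3 -c '
from h import *; st()
a=snap("side","s11")["pixels"][110:250,220:360,::-1];b=snap("top","t11")["pixels"][140:250,310:450,::-1]
cv2.imwrite("pics/c11.png",cv2.resize(np.vstack([a,b]),None,fx=2.3,fy=2.3))'
```

```text
clock: 19.88
position: [0.6295, -0.259, 0.2652]
ee_rot: [0.976, -0.216, 0.018, 0.01]
ft_force: [0.9, 0.2, -1.4]
grip_width: 1.001
t 19.875 q [ 0.43  0.43 -0.16  1.3   0.08  1.38 -0.16] p [ 0.6295 -0.259   0.2652] 
x [ 0.906 -0.421  0.039] az -24.9 y [-0.422 -0.907  0.011] z [ 0.03  -0.026 -0.999] F [ 0.9  0.2 -1.4] w 1.0009512136963965
```

View pics/c11.png

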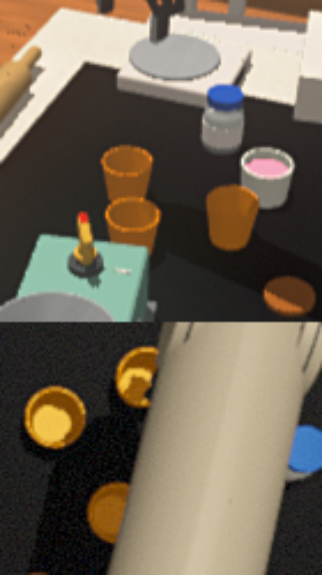

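```bash
python3 -m pendant '[[[-0.3,1.2,0],[1.5,1.7,0],0],[[-0.5,2.6,-0.2],[0,0,5.3],0],[[-0.5,2.6,-0.2],[0,0,5.3],0],[[-0.5,2.6,-0.2],[0,0,5.3],0],[[-0.5,2.6,-0.2],[0,0,5.3],0],[[-0.5,2.6,-0.2],[0,0,5.3],0],[[-0.5,2.6,-0.2],[0,0,5.3],0],[[-0.5,2.6,-0.2],[0,0,5.3],0],[[-0.5,2.6,-0.2],[0,0,5.3],0],[[-0.5,2.6,-0.2],[0,0,5.3],0],[[-0.5,2.6,-0.2],[0,0,5.3],0],[[0,0,0],[0,0,0],0]]'; python3 -c '
from h import *; st()
snap("side","s12");snap("top","t12")'
```

```text
clock: 21.48
position: [0.5727, 0.0206, 0.2536]
ee_rot: [0.967, 0.252, 0.001, -0.017]
ft_force: [-0.9, -1.3, -0.7]
grip_width: 1.0
t 21.475 q [ 0.27  0.25 -0.43  1.57  0.07  1.34  0.34] p [0.5727 0.0206 0.2536] 
x [0.873 0.488 0.011] az 29.2 y [ 0.488 -0.872 -0.033] z [-0.007  0.034 -0.999] F [-0.9 -1.3 -0.7] w 0.9995526676815414
```

View pics/s12.png

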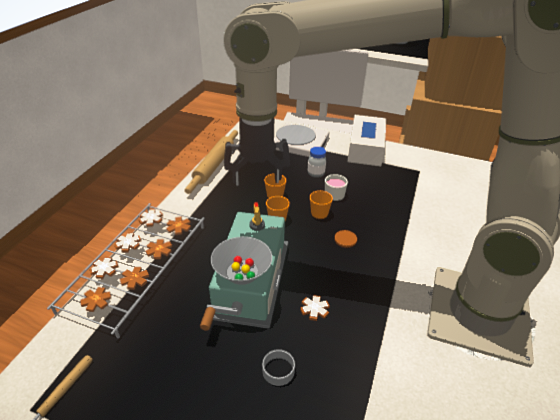

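```bash
python3 -m pendant '[[[0.1,-0.5,-1],[-1.9,-0.4,0],0],[[0.1,-0.3,-2],[0,0,0],0],[[0,0,-2],[0,0,0],0],[[0,0,0],[0,0,0],0]]'; python3 -c '
from h import *; st()
a=snap("side","s13")["pixels"][130:250,190:330,::-1]
cv2.imwrite("pics/c13.png",cv2.resize(a,None,fx=4.5,fy=4.5))'
```

```text
clock: 22.08
position: [0.5755, 0.0039, 0.2008]
ee_rot: [0.969, 0.245, -0.0, 0.003]
ft_force: [-0.5, -0.7, 1.4]
grip_width: 0.999
t 22.075 q [ 0.26  0.28 -0.42  1.64  0.13  1.24  0.31] p [0.5755 0.0039 0.2008] 
x [ 0.88   0.475 -0.002] az 28.4 y [ 0.475 -0.88   0.006] z [ 0.001 -0.006 -1.   ] F [-0.5 -0.7  1.4] w 0.9991455922702988
```

View pics/c13.png

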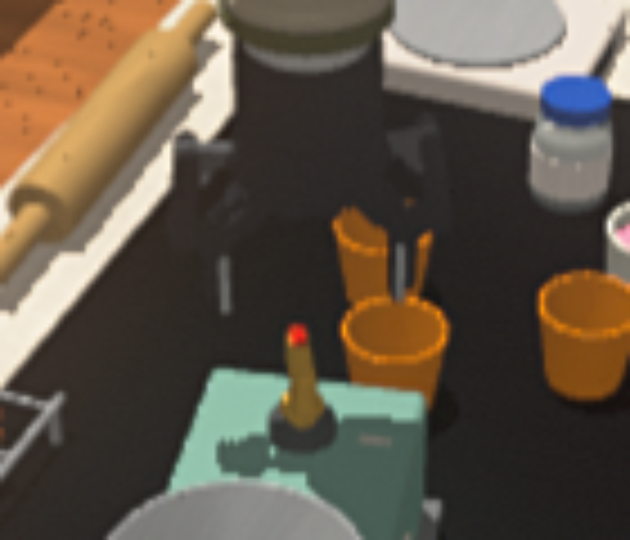

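```bash
python3 -m pendant '[[[0,0.5,-1.5],[0,0,0],0],[[0,0.2,-1.5],[0,0,0],0],[[0,0,-1],[0,0,0],0],[[0,0,-0.5],[0,0,0],0],[[0,0,0],[0,0,0],0]]'; python3 -c '
from h import *; st()'
```

```text
clock: 22.75
position: [0.5765, 0.0112, 0.1547]
ee_rot: [0.97, 0.245, 0.001, 0.004]
ft_force: [1.0, -0.2, 0.3]
grip_width: 0.997
t 22.75 q [ 0.25  0.33 -0.42  1.69  0.15  1.15  0.28] p [0.5765 0.0112 0.1547] 
x [0.88  0.475 0.001] az 28.3 y [ 0.475 -0.88   0.007] z [ 0.004 -0.006 -1.   ] F [ 1.  -0.2  0.3] w 0.9973539561916486
```

Within a few mm of the screw axis. Lowering 3 mm and closing.

```bash
python3 -m pendant '[[[-0.1,0,-0.4],[0,0,0],0],[[0,0,0],[0,0,0],150],[[0,0,0],[0,0,0],255],[[0,0,0],[0,0,0],255],[[0,0,0],[0,0,0],255],[[0,0,0],[0,0,0],255],[[0,0,0],[0,0,0],255]]' 30; python3 -c '
from h import *; st()
a=snap("side","s14")["pixels"][130:250,190:330,::-1];b=snap("top","t14")["pixels"][130:250,190:330,::-1]
cv2.imwrite("pics/c14.png",cv2.resize(np.hstack([a,b]),None,fx=2.8,fy=2.8))'
```

```text
clock: 23.62
position: [0.5783, 0.0124, 0.1521]
ee_rot: [0.969, 0.245, 0.005, 0.003]
ft_force: [0.8, 0.7, -1.2]
grip_width: 0.15
t 23.625 q [ 0.25  0.33 -0.42  1.7   0.15  1.14  0.28] p [0.5783 0.0124 0.1521] 
x [0.88  0.475 0.008] az 28.4 y [ 0.475 -0.88   0.009] z [ 0.011 -0.004 -1.   ] F [ 0.8  0.7 -1.2] w 0.1502170057903526
```

View pics/c14.png

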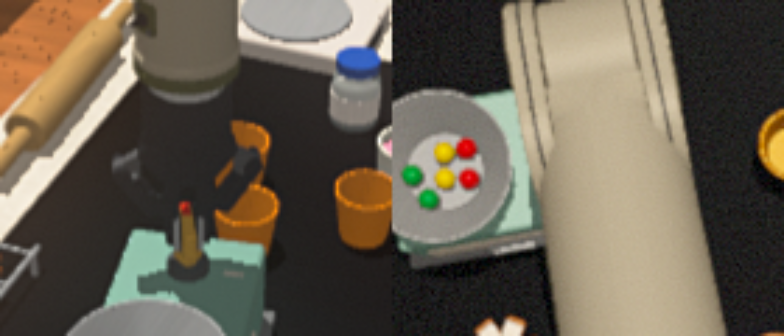

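```bash
python3 -m pendant '[[[0,0,0],[0,0,-8],255],[[0,0,0],[0,0,-8],255],[[0,0,0],[0,0,-8],255],[[0,0,0],[0,0,-8],255],[[0,0,0],[0,0,-8],255],[[0,0,0],[0,0,-8],255],[[0,0,0],[0,0,0],255]]'; python3 -c '
from h import *; st(); print(manip.get_obs()["torque"])
a=snap("side","s15")["pixels"][130:250,190:330,::-1]
cv2.imwrite("pics/c15.png",cv2.resize(a,None,fx=4,fy=4))'
```

```text
clock: 24.6
position: [0.578, 0.0125, 0.1522]
ee_rot: [0.983, -0.183, 0.003, 0.005]
ft_force: [1.1, 0.4, -2.5]
grip_width: 0.157
t 24.6 q [ 0.14  0.32 -0.3   1.7   0.11  1.14 -0.56] p [0.578  0.0125 0.1522] 
x [ 0.933 -0.359  0.008] az -21.0 y [-0.359 -0.933  0.009] z [ 0.004 -0.011 -1.   ] F [ 1.1  0.4 -2.5] w 0.15658523475766667
[-0.0016163  -0.23720509  0.01673993]
```

View pics/c15.png

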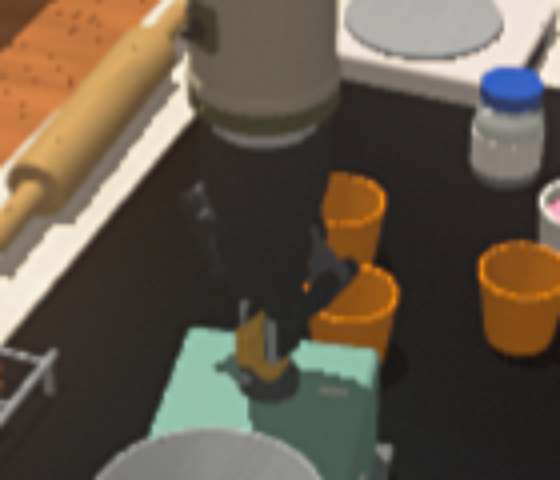

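```bash
python3 -m pendant '[[[0,0,0],[0,0,-8],255],[[0,0,0],[0,0,-8],255],[[0,0,0],[0,0,-8],255],[[0,0,0],[0,0,-8],255],[[0,0,0],[0,0,-8],255],[[0,0,0],[0,0,-8],255],[[0,0,0],[0,0,0],255]]'; python3 -c '
from h import *; st(); print(manip.get_obs()["torque"])'; python3 -m pendant '[[[0,0,0],[0,0,-3],255],[[0,0,0],[0,0,-3],255],[[0,0,0],[0,0,0],255]]';python3 -c '
from h import *; st(); print(manip.get_obs()["torque"])'
```

```text
clock: 25.52
position: [0.5778, 0.0128, 0.1522]
ee_rot: [0.824, -0.566, 0.0, 0.006]
ft_force: [0.9, -0.4, -1.9]
grip_width: 0.158
t 25.525 q [ 0.05  0.31 -0.18  1.7   0.07  1.15 -1.36] p [0.5778 0.0128 0.1522] 
x [ 0.359 -0.933  0.007] az -69.0 y [-0.933 -0.359  0.009] z [-0.006 -0.01  -1.   ] F [ 0.9 -0.4 -1.9] w 0.15751222001889126
[ 0.0335016  -0.30394354 -0.01312645]
clock: 25.9
position: [0.5778, 0.0128, 0.1522]
ee_rot: [0.798, -0.603, 0.0, 0.005]
ft_force: [1.3, 0.4, -1.9]
grip_width: 0.153
t 25.9 q [ 0.04  0.31 -0.17  1.7   0.07  1.15 -1.45] p [0.5778 0.0128 0.1522] 
x [ 0.273 -0.962  0.007] az -74.2 y [-0.962 -0.273  0.009] z [-0.006 -0.009 -1.   ] F [ 1.3  0.4 -1.9] w 0.152665774962121
[ 0.11068608 -0.24682463  0.05583318]
```

```bash
for i in 1; do python3 -m pendant '[[[0,0,0],[0,0,-3],255],[[0,0,0],[0,0,0],255]]';python3 -c '
from h import *; st(); print(manip.get_obs()["torque"])'; python3 -m pendant '[[[0,0,0],[0,0,-3],255],[[0,0,0],[0,0,0],255]]';python3 -c '
from h import *; st(); print(manip.get_obs()["torque"])';python3 -m pendant '[[[0,0,0],[0,0,-3],255],[[0,0,0],[0,0,0],255]]';python3 -c '
from h import *; st(); print(manip.get_obs()["torque"])'; done
```

```text
clock: 26.15
position: [0.5778, 0.0128, 0.1521]
ee_rot: [0.784, -0.621, -0.0, 0.005]
ft_force: [1.4, 0.4, -2.1]
grip_width: 0.155
t 26.15 q [ 0.03  0.31 -0.16  1.7   0.06  1.15 -1.49] p [0.5778 0.0128 0.1521] 
x [ 0.229 -0.973  0.007] az -76.7 y [-0.973 -0.229  0.008] z [-0.007 -0.008 -1.   ] F [ 1.4  0.4 -2.1] w 0.1549167578839295
[ 0.13091867 -0.25734548 -0.00684366]
clock: 26.4
position: [0.5779, 0.0129, 0.1522]
ee_rot: [0.77, -0.639, -0.0, 0.005]
ft_force: [0.8, 0.1, -2.2]
grip_width: 0.15
t 26.4 q [ 0.03  0.31 -0.16  1.7   0.06  1.15 -1.53] p [0.5779 0.0129 0.1522] 
x [ 0.184 -0.983  0.006] az -79.4 y [-0.983 -0.184  0.008] z [-0.007 -0.008 -1.   ] F [ 0.8  0.1 -2.2] w 0.15026721692213393
[ 0.08411283 -0.32401869 -0.01476504]
clock: 26.65
position: [0.5778, 0.0129, 0.1522]
ee_rot: [0.754, -0.656, -0.0, 0.005]
ft_force: [2.1, 0.1, -1.1]
grip_width: 0.152
t 26.65 q [ 0.02  0.31 -0.15  1.7   0.06  1.15 -1.58] p [0.5778 0.0129 0.1522] 
x [ 0.138 -0.99   0.006] az -82.0 y [-0.99  -0.138  0.008] z [-0.007 -0.008 -1.   ] F [ 2.1  0.1 -1.1] w 0.1521304540945156
[ 0.07570352 -0.31396987  0.08352604]
```

```bash
python3 -m pendant '[[[0,0,0],[0,0,-3],255],[[0,0,0],[0,0,0],255]]';python3 -c '
from h import *; st(); print(manip.get_obs()["torque"])'; python3 -m pendant '[[[0,0,0],[0,0,-3],255],[[0,0,0],[0,0,0],255]]';python3 -c '
from h import *; st(); print(manip.get_obs()["torque"])'
```

```text
clock: 26.9
position: [0.5779, 0.0128, 0.1522]
ee_rot: [0.739, -0.674, -0.0, 0.005]
ft_force: [0.7, -0.6, -1.2]
grip_width: 0.154
t 26.9 q [ 0.02  0.31 -0.14  1.7   0.06  1.15 -1.62] p [0.5779 0.0128 0.1522] 
x [ 0.093 -0.996  0.007] az -84.7 y [-0.996 -0.093  0.008] z [-0.008 -0.008 -1.   ] F [ 0.7 -0.6 -1.2] w 0.15366106428976473
[ 0.06480397 -0.21453259  0.46807322]
clock: 27.15
position: [0.5775, 0.0128, 0.1523]
ee_rot: [0.724, -0.69, -0.0, 0.006]
ft_force: [1.7, -0.7, -2.7]
grip_width: 0.154
t 27.15 q [ 0.01  0.31 -0.14  1.7   0.05  1.15 -1.67] p [0.5775 0.0128 0.1523] 
x [ 0.048 -0.999  0.008] az -87.3 y [-0.999 -0.048  0.009] z [-0.009 -0.008 -1.   ] F [ 1.7 -0.7 -2.7] w 0.15383203158960135
[ 0.06481824 -0.1982172   1.07948763]
```

```bash
python3 -m pendant '[[[0,0,0],[0,0,4.5],255],[[0,0,0],[0,0,8],255],[[0,0,0],[0,0,8],255],[[0,0,0],[0,0,8],255],[[0,0,0],[0,0,8],255],[[0,0,0],[0,0,8],255],[[0,0,0],[0,0,8],255],[[0,0,0],[0,0,8],255],[[0,0,0],[0,0,8],255],[[0,0,0],[0,0,8],255],[[0,0,0],[0,0,8],255],[[0,0,0],[0,0,5],255]]';python3 -c '
from h import *; st(); print(manip.get_obs()["torque"])'; python3 -m pendant '[[[0,0,0],[0,0,4],255],[[0,0,0],[0,0,0],255]]';python3 -c '
from h import *; st(); print(manip.get_obs()["torque"])
a=snap("side","s16")["pixels"][150:250,210:310,::-1]
cv2.imwrite("pics/c16.png",cv2.resize(a,None,fx=6,fy=6,interpolation=cv2.INTER_CUBIC))'
```

```text
clock: 28.65
position: [0.5783, 0.0117, 0.1522]
ee_rot: [0.998, 0.058, 0.004, 0.003]
ft_force: [2.1, 1.1, -1.3]
grip_width: 0.156
t 28.65 q [ 0.2   0.32 -0.36  1.7   0.13  1.14 -0.08] p [0.5783 0.0117 0.1522] 
x [0.993 0.115 0.009] az 6.6 y [ 0.115 -0.993  0.007] z [ 0.009 -0.006 -1.   ] F [ 2.1  1.1 -1.3] w 0.1561465386883889
[ 0.02962381 -0.15146316 -0.05497067]
clock: 28.9
position: [0.5784, 0.0117, 0.1522]
ee_rot: [0.995, 0.095, 0.005, 0.003]
ft_force: [1.7, 0.2, -1.3]
grip_width: 0.151
t 28.9 q [ 0.21  0.32 -0.37  1.7   0.14  1.14 -0.01] p [0.5784 0.0117 0.1522] 
x [0.982 0.19  0.009] az 11.0 y [ 0.19  -0.982  0.007] z [ 0.01  -0.005 -1.   ] F [ 1.7  0.2 -1.3] w 0.15128306216721016
[ 0.06014503 -0.05062194 -0.01702057]
```

View pics/c16.png

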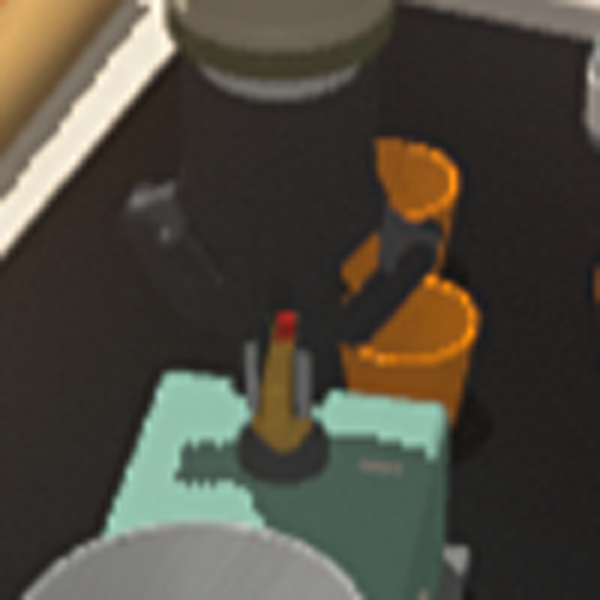

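```bash
python3 - <<'E'
from h import *
for tag in('side0','s16','s15','s14','top0'):
    c=load('s14' if tag=='x' else tag); v,u=np.mgrid[0:420,0:560]; P=pts(c,np.c_[u.ravel(),v.ravel()]); col=c['pixels'].reshape(-1,3).astype(int)
    m=(P[:,2]>.16)&(P[:,2]<.172)&(col[:,0]>col[:,2]+50)&(np.hypot(P[:,0]-.577,P[:,1]-.012)<.035)
    q=P[m][:,:2]; 
    red=m&(col[:,1]<70)
    w,V=np.linalg.eigh(np.cov(q.T)); d=V[:,1]; print(tag,m.sum(),red.sum(),q.mean(0),'dir',np.degrees(np.arctan2(d[1],d[0])),np.sqrt(w),'red',P[red].mean(0))
E
```

```text
side0 73 15 [0.57579307 0.01705693] dir 119.1634510210972 [0.00341862 0.01552266] red [ 0.5853207  -0.00208239  0.16785508]
s16 58 16 [0.57599628 0.01808693] dir 107.16220261683104 [0.00277647 0.01500016] red [ 5.81891501e-01 -4.37266867e-04  1.67976614e-01]
s15 34 0 [0.58118971 0.03006066] dir 75.8384146998556 [0.00309896 0.00637887] red [nan nan nan]
s14 65 19 [0.57544695 0.01772857] dir 118.07396622791649 [0.00308135 0.0159573 ] red [5.84618254e-01 8.23813330e-05 1.67957559e-01]
top0 93 0 [0.57564327 0.01231362] dir 119.66586388336862 [0.00341774 0.01429799] red [nan nan nan]<stdin>:7: RuntimeWarning: Mean of empty slice.
  ret = um.true_divide(
```

```bash
python3 -m pendant '[[[0,0,0],[0,0,-4],255],[[0,0,0],[0,0,0],255],[[0,0,0],[0,0,0],255]]';python3 -c '
from h import *; st(); print(manip.get_obs()["torque"])
c=snap("side","s17"); snap("top","t17"); v,u=np.mgrid[0:420,0:560]; P=pts(c,np.c_[u.ravel(),v.ravel()]); col=c["pixels"].reshape(-1,3).astype(int)
m=(P[:,2]>.16)&(P[:,2]<.172)&(col[:,0]>col[:,2]+50)&(np.hypot(P[:,0]-.577,P[:,1]-.012)<.035)
w,V=np.linalg.eigh(np.cov(P[m][:,:2].T)); print(np.degrees(np.arctan2(V[1,1],V[0,1])))
a=c["pixels"][130:290,180:340,::-1]; b=load("t17")["pixels"][130:250,150:410,::-1]
cv2.imwrite("pics/c17.png",np.vstack([cv2.resize(a,(520,320)),cv2.resize(b,(520,240))]))'
```

```text
clock: 29.32
position: [0.5783, 0.0117, 0.1522]
ee_rot: [0.998, 0.059, 0.005, 0.003]
ft_force: [0.7, 0.4, -0.5]
grip_width: 0.149
t 29.325 q [ 0.2   0.32 -0.36  1.7   0.13  1.14 -0.08] p [0.5783 0.0117 0.1522] 
x [0.993 0.119 0.009] az 6.8 y [ 0.119 -0.993  0.007] z [ 0.01  -0.006 -1.   ] F [ 0.7  0.4 -0.5] w 0.1489882539494847
[-0.07249632 -0.07280962 -0.02409575]
104.53090108831825
```

View pics/c17.png

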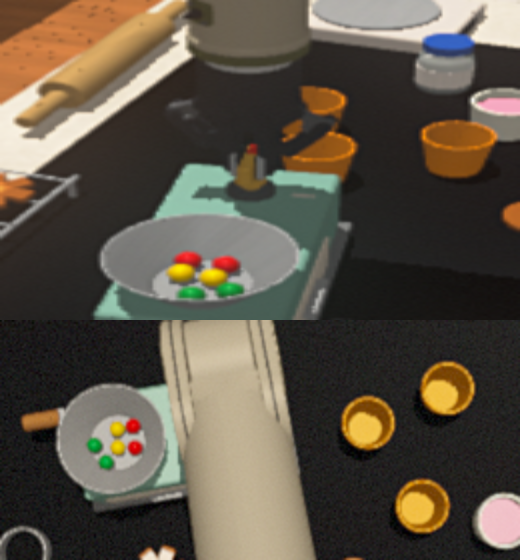

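```bash
python3 -c '
from h import *; print(manip.hand_in()); st()'
```

```text
the job is handed in; nothing more can be done
None
the job is handed in; nothing more can be done
```

I tipped the sweets into the hopper and stood the empty cup back about where it came from. I then turned the thumbscrew clockwise onto its stop, backed it off a quarter turn, and handed the job in at about 29 s of the 72 s. The jaws were still gripping the thumbscrew. The hand-in reported no verdict.

**Sweets and cup:** The last pictures show all six sweets (two red, two yellow, two green) on the hopper floor. The cup is empty, upright and let go.

**Seating:** The moment about the upright axis rose to 1.08 N m against the stop, compared with about 0.06 N m of friction, so I took the thumbscrew as seated.

**Quarter turn:** Two checks of the final angle disagreed by about 4°, both well within the allowed 12.6°:
- Jaw angle measured from where the stop was felt: about 89.5°.
- Wing angle measured in the side camera: about 93.5°.

**Grip:** The jaws hold the wing at a measured opening of about 12.7 mm (the wing is 12 mm thick), with the grip set to 30 N. The contact force itself could not be read.

**Bystanders:** The jar, pot, both biscuits and the cutter looked unmoved wherever they were in view. I judged this by eye and did not measure it.

One mistyped gripper command was refused before it moved anything.

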